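# Dark-zero the sensor, then hold the light shutter half open

## Task

With the light base's shutter still shut, take the stylus from its stand, press the recessed zero button of the grey read-out box all the way down with its tip for a moment, and put the stylus back into its stand, fully down and let go. Then slide the sprung shutter by its tab to half of its travel, never anywhere near fully open, and finish while still holding it there, still, with the fingers: the spring would shut it again. Leave the lens, the slide box and the lens cap where they are.

Things in the scene. Friction and masses are not known exactly. Their poses are not given: they have to be found in the camera images.
- gate: Light base, fixed: aluminium block 130 (x) x 260 (y) x 50 mm high, plain steel top with a lit white window. Origin: centre of its underside, on the table. Its shutter opens along the gate's own +y. Rails along y at x = +-44 mm, 10 mm wide, reach 58 mm above the table. A steel spring tube lies on the top's middle from y = +62 to +128 mm, its top 64 mm above the table. Place and yaw vary.
- window (a point): Centre of the lit window, 56 (gate x) x 50 (gate y) mm, at gate y = -45 mm, 51 mm above the table; hidden under the shutter's blade while shut. Black lines on the rails at gate y = -75, -45 and -15 mm mark where the blade's -y edge stands when shut, half open and fully open.
- shutter (a joint): Travel of the shutter in m: 0 = shut (window covered), 0.060 = fully open (against its stop), half = 0.030. A spring pushes it back shut with 2.3 N when shut, rising 0.15 N per mm to 6.8 N at half and 11.3 N fully open; nothing latches it. It starts shut.
- tab (a point): Centre of the top of the shutter's black upright tab, which is 30 mm (gate x) x 14 mm (gate y) and stands 34 mm tall on the thin black blade (blade top 54.5 mm above the table, tab top 88.5 mm). The axes are those of the gate. Shut, it stands at gate y = -18 mm; it moves with the shutter.
- meter: Read-out box, fixed: grey plastic, 110 (x) x 90 (y) x 50 mm high, with a black display on the +x half of its top and a round button hole on the other half. Origin: centre of its underside. Varies in place and yaw, and may be on the robot's left or right.
- zero_mouth (a point): Centre of the button hole's mouth, level with the top of the read-out box (50 mm above the table). The hole is 16 mm wide; the white button's face lies 6 mm below the mouth.
- zero (a joint): Travel of the zero button in m, 0 = up, 0.005 = fully down; 1 N to start, 5 N fully down, springs back up.
- stand: Stylus stand, fixed: an aluminium block 70 x 70 x 55 mm high with one upright hole in the middle of its top, 14 mm wide and 50 mm deep. Origin: centre of its underside. It stands across from the read-out box, on the robot's left or right.
- stylus: Steel stylus, about 60 g, 120 mm long, round, standing in the stand. Origin: its lower tip; z runs up along it. Tip rod 6 mm thick from 0 to 45 mm, collar 26 mm wide from 45 to 52 mm, plain round grip 12 mm thick from 52 to 120 mm. Stored, the collar rests flat on the stand's top and the tip is 10 mm above the table, its rod loose in the hole.
- objective: Bystander: black lens barrel 32 mm wide, 56 mm tall. Origin: centre of its underside.
- slidebox: Bystander: grey slide box 60 x 50 x 32 mm. Origin: centre of its underside.
- lenscap: Bystander: aluminium lens cap 48 mm wide, 22 mm tall. Origin: centre of its underside.
Mind the look-alikes: they are no part of the job. There is more than one size of the stand; the one meant has the size given above.

How it is judged:
On the way, in this order (a step that is already met when the one before it is completed fails the run):
1. the zero button is pressed nearly fully down (4 of 5 mm) by the stylus while the shutter is shut (value of joint zero above 0.004 m and contact force between stylus and zero above 1 N and value of joint shutter below 0.003 m), for 0.2 s.
2. the stylus is back in its stand, seated and let go (z of stylus in the frame of stand between 0.006 and 0.013 m and horizontal distance between stylus and stand below 0.007 m and angle between stylus's own z axis and vertical below 0.1 rad and contact force between the fingers and stylus below 0.1 N), for 0.2 s.
At the end, for the whole second after the job is handed in: The fingers hold the shutter still at half travel (30 mm, within 5 mm) with more than 2 N on it, the zero button is up again, and the stylus stands in the stand's hole, collar seated (within 3 mm), upright (within 0.1 rad) and let go (all of step 2 and value of joint shutter between 0.025 and 0.035 m and velocity of joint shutter between -0.005 and 0.005 m/s and contact force between the fingers and shutter above 2 N and value of joint zero below 0.002 m); the arm keeps its last pose, push and grip.
It fails at once if the shutter is opened almost fully (beyond 52 of 60 mm) (value of joint shutter above 0.052 m).
It fails at once if a bystander (lens, slide box, lens cap) is moved by more than 20 mm (distance of any of objective, slidebox, lenscap from where it was at the start of the episode above 0.02 m).
It also fails if it takes over 61 s, if anything falls off the work surface, if the arm or the gripper's body presses on something with over 40 N, if the wrist force passes 120 N, or if a joint passes its speed limit or range.

## Robot

A 7-joint arm with a two-finger parallel gripper is mounted at the origin on the work surface. World frame = base frame: x ahead of the robot, y to its left, z up, the work surface at z = 0. Lengths are in m, angles in rad, forces in N, time in s.
With the tool pointing down it reaches from about 0.425 to 0.875 m from the base axis. Payload 4.7 kg.
Tool frame: the origin (TCP) lies on the mounting face of the last link; the fingertips stand 182 mm ahead of it and the grasp point (between the pads) lies ahead of it (ctrl.grip_point_offset is the z of the grasp point in the tool frame, in m); z points along the fingers, y is the line along which they close (so a half turn about z gives the same grasp; the last joint's range is limited). The gripper opens to 87 mm and grips with 3 to 60 N. Pads are 19 mm wide; open, the fingers measure 117 mm over their backs; the gripper's body (75 mm by 190 mm) begins 51 mm behind the grasp point.
Start: joints at [-1.228, 0.321, -0.07, 1.45, 0.023, 1.371, -0.057], TCP at [0.21, 0.615, 0.405] pointing down, gripper open.
Joint ranges: [-2.86, 2.86], [-0.3, 2.09], [-1.38, 1.24], [0.06, 2.45], [-1.56, 4.7], [0.09, 2.05], [-2.69, 2.69]. Speed limits (rad/s): [2.57, 2.57, 3.14, 3.14, 3.14, 3.14, 3.14].

## Interface

Orientations are given as a rotation vector (axis times angle).
In Python, from bench import ctrl gives the robot as it stands.
- The arm moves only by the tool shift_gripper, called after "Call:" in YAML: its name, and indented under it one key for each argument. Schema: {"type":"object","properties":{"rows":{"type":"array","items":{"type":"object","properties":{"sx":{"type":"number"},"sy":{"type":"number"},"sz":{"type":"number"},"rz":{"type":"number"},"jaw":{"type":"number"}},"additionalProperties":false,"required":["jaw"]},"minItems":1,"maxItems":20},"clamp_n":{"type":"number"},"only":{"type":"string"},"quiet":{"type":"boolean"},"lines":{"type":"string"}},"required":["rows"],"additionalProperties":false}. rows is a list of rows, 1 to 20 of them, each an object with the fields sx, sy, sz (the shift in a scale on which 1.0 is 0.8 m), rz (a turn about the tool's z in parts of the range, where 1.0 means 2 pi rad), jaw (the opening from 0.0 (shut) to 1.0 (fully open)); a field left out counts as zero (the opening has to be given); each row is the pose to reach, as a shift and turn from the pose commanded when the call began, along the tool's axes at that moment; what a row does not reach only later rows make up. A row lasts 1/10 s, in which the tool goes at most 0.05 m and 0.15 rad, less where a joint would pass 70% of its speed; a pose out of reach is approached as far as the arm can. The fingers move at their own pace and stop on an object; clamp_n is the grip in N (left out, the last holds). Time passes only in rows, so rows that do not move let the fingers close. The tool returns the time, the measured TCP pose, the force, the opening and the grip force at its end. only (a regular expression) keeps the lines of the reply that match it, lines (a string "A,B") keeps lines A to B, and quiet returns only ok. No shift or turn number may pass 1 either way. Input that does not fit is refused with a message, and nothing moves.
- ctrl.get_state(): the state, without advancing time (a new reading comes with each control period).
- ctrl.get_image(name): name is "side" or "top"; returns (picture, depth): 420x560x3 uint8, red, green, blue; 420x560 float32, m along the optical axis (not along the pixel's ray), 0 where there is no reading.
- ctrl.camera_model(name): a dict with "vertical_fov" (degrees; the focal length in pixels is half the picture's height over the tangent of half this angle, whatever the lens; pixels are square), "cx", "cy" (the principal point, pixels), "k1" (the pictures are not rectified: a ray, as slopes to the right and down, at radius r is drawn at 1 + k1 r^2 times it, then the intrinsics apply), "rvec" (rotation vector, rad) and "tvec" (3), from world to camera coordinates, as OpenCV has them. Camera axes: x right, y down, z forward; pixel columns grow to the right and rows downward; lengths in m; the calibration is good to about 2 mm. A picture is of the moment at which its call begins. camera_model takes no time and is no camera call.
- ctrl.close_job(): hands the job in; it is judged then, once.
The state is a dict: "time": time; "joint_positions": joint angles; "qd": joint speeds; "joint_torque": joint torques, N m; "position": TCP position; "tool_rot": TCP orientation; "ft_force": force on the tool from outside, world axes, zero at the start; "torque": the same for the moment, N m; "grip_width": opening from 0.0 (shut) to 1.0 (fully open); "grip_force": force on a finger pad.
Only numpy, scipy, OpenCV 4.12 (cv2) and the standard library are available. Lean on these libraries where they do the work, as an engineer would, in place of code of your own. Each camera call takes 0.05 s, during which the arm holds its last target. There are 200 camera calls.

## Working session

There is one attempt and no reset: what is moved stays moved. The work goes in short steps, Python scripts to look and compute and a tool call to move; the robot and the scene stay as the last step left them, time stands still between calls to the robot, and variables do not carry over. Pictures are saved under pics/ and viewed, at most 10 in all, crops included, and the job is handed in when it is done.

```bash
ls; mkdir -p pics; cat > h.py <<'E'
import numpy as np, cv2
from scipy.spatial.transform import Rotation as R
from bench import ctrl
def cam(n):
    m=ctrl.camera_model(n); f=210/np.tan(np.radians(m["vertical_fov"])/2)
    return m,np.array([[f,0,m["cx"]],[0,f,m["cy"]],[0,0,1]]),np.array([m["k1"],0,0,0,0.]),R.from_rotvec(np.ravel(m["rvec"])).as_matrix(),np.ravel(m["tvec"])
def ray(n,u,v):
    m,K,D,Rm,t=cam(n); p=cv2.undistortPoints(np.array([[[u,v]]],float),K,D)[0,0]
    return -Rm.T@t, Rm.T@np.array([p[0],p[1],1.])
def cloud(n,dep):
    m,K,D,Rm,t=cam(n); h,w=dep.shape
    g=np.stack(np.meshgrid(np.arange(w),np.arange(h)),-1).reshape(-1,1,2).astype(float)
    p=cv2.undistortPoints(g,K,D)[:,0]; d=dep.reshape(-1,1)
    return ((np.c_[p,np.ones(len(p))]*d-t)@Rm).reshape(h,w,3)
E
python3 - <<'E'
from h import *
for n in("side","top"):
    im,d=ctrl.get_image(n); cv2.imwrite(f"pics/{n}0.png",im[...,::-1]); np.save(f"{n}0.npy",d); print(ctrl.camera_model(n))
print(ctrl.get_state(), ctrl.grip_point_offset)
E
```

```text
pics
{'vertical_fov': 57.35217145002135, 'cx': 276.5975973187221, 'cy': 211.027476805893, 'k1': 0.014092492497600811, 'rvec': array([ 0.56952025, -2.55572236,  1.30232556]), 'tvec': array([0.50636292, 0.23802857, 0.68584539])}
{'vertical_fov': 46.538373365653754, 'cx': 278.9234150654789, 'cy': 209.52138502198665, 'k1': -0.047916280576181004, 'rvec': array([ 2.14518652, -2.11472737,  0.17371025]), 'tvec': array([-0.06909113,  0.59618617,  1.38724394])}
{'time': 0.1, 'joint_positions': array([-1.22789258,  0.32176004, -0.07008126,  1.45149532,  0.02263089,
        1.37081303, -0.05690348]), 'qd': array([-0.00011255, -0.00096976, -0.00126005, -0.00337124,  0.00301939,
        0.00045906,  0.00096424]), 'joint_torque': array([ 5.16318632e-04, -4.92573202e+01, -4.05496443e-01, -3.13395488e+01,
       -6.40736078e-02,  3.95450788e-02,  7.53091354e-05]), 'position': array([0.2098754 , 0.61500869, 0.40379232]), 'tool_rot': array([-5.14094455e-01, -3.09908529e+00,  2.64202554e-03]), 'ft_force': array([ 1.00159661, -0.46529889, -0.29065265]), 'torque': array([-0.05279986, -0.00421172, -0.00549381]), 'grip_force': 0.0, 'grip_width': 0.9993197756985022} 0.1635
```

View pics/top0.png

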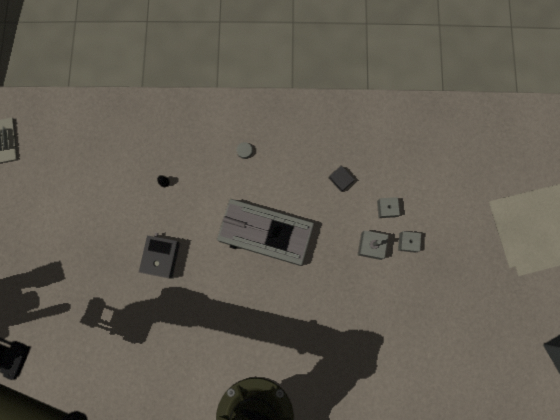

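View pics/side0.png

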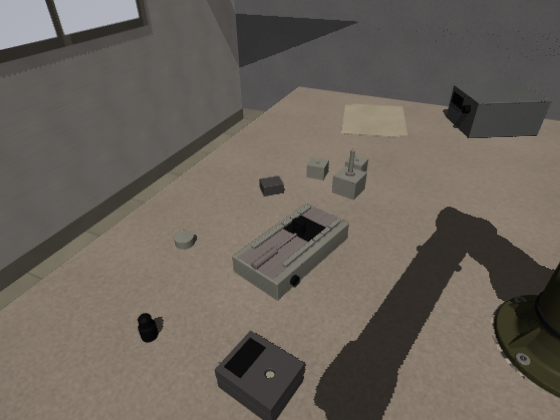

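The top view shows the meter at about (160,256), with its button at (157,263). The gate is centred near (268,232), with the spring tube to its left (+y) and the black blade and tab near (280,235). The stylus stands in the largest block at (374,245); the two smaller blocks are decoys. The side view agrees: meter (260,375), button (270,375), stylus (351,165). Next I'll measure them from the depth clouds.

```bash
python3 - <<'E'
from h import *
T=cloud("top",np.load("top0.npy")); S=cloud("side",np.load("side0.npy"))
it=cv2.imread("pics/top0.png"); is_=cv2.imread("pics/side0.png")
def rect(C,x0,x1,y0,y1,zl,zh,nm):
    P=C[(C[...,0]>x0)&(C[...,0]<x1)&(C[...,1]>y0)&(C[...,1]<y1)&(C[...,2]>zl)&(C[...,2]<zh)]
    if len(P)<3: print(nm,"few",len(P)); return
    r=cv2.minAreaRect(P[:,:2].astype(np.float32)); print(nm,len(P),np.round(r[0],4),np.round(r[1],4),round(r[2],2),"z",np.round(np.median(P[:,2]),4),"mean",np.round(P.mean(0),4))
for n,C in(("top",T),("side",S)):
    for u,v in ([(160,250),(157,263),(268,232),(280,235),(374,245),(376,243),(165,181),(246,150),(343,178),(389,207),(411,241)] if n=="top" else [(260,375),(270,375),(300,250),(350,183),(351,152)]): print(n,u,v,np.round(C[v,u],4))
c=T[245,374];m=T[250,160];g=T[232,268]
for n,C in(("top",T),("side",S)):
    def b(nm,p,w,zl,zh): rect(C,p[0]-w,p[0]+w,p[1]-w,p[1]+w,zl,zh,n+nm)
    b("stand",c,.06,.045,.0585); b("collar",c,.03,.0595,.066); b("grip",c,.03,.07,.116); b("griptop",c,.04,.120,.14)
    b("meter",m,.08,.042,.056); b("gate",g,.17,.044,.068); b("tab",g,.15,.080,.1); b("rail/tube",g,.15,.0615,.07)
# button white by two-view
def blob(im,u,v,r):
    s=cv2.cvtColor(im,cv2.COLOR_BGR2GRAY)[v-r:v+r+1,u-r:u+r+1]; k=s>(s.min()*.5+s.max()*.5)
    y,x=np.nonzero(k); return x.mean()+u-r,y.mean()+v-r,len(x)
for n,im,u,v in(("top",it,157,263),("side",is_,270,375)):
    a=blob(im,u,v,6); o,d=ray(n,a[0],a[1]); print("btn",n,a,np.round(o+d*(.044-o[2])/d[2],4))
cv2.imwrite("pics/crop.png",np.hstack([cv2.resize(it[190:275,210:330],(396,280),interpolation=2),cv2.resize(it[220:275,335:413],(397,280),interpolation=2)]))
E
```

```text
top 160 250 [0.4724 0.2838 0.0528]
top 157 263 [0.4349 0.2921 0.0469]
top 268 232 [ 0.5244 -0.031   0.096 ]
top 280 235 [ 0.5218 -0.0648  0.0494]
top 374 245 [ 0.4936 -0.3339  0.0764]
top 376 243 [ 0.495  -0.3315  0.1192]
top 165 181 [0.6821 0.2844 0.0361]
top 246 150 [0.7848 0.0432 0.0261]
top 343 178 [ 0.6984 -0.2518  0.0359]
top 389 207 [ 0.6146 -0.3919  0.0202]
top 411 241 [ 0.512  -0.454   0.0253]
side 260 375 [0.4431 0.3046 0.0501]
side 270 375 [0.4305 0.2955 0.0452]
side 300 250 [0.4964 0.0187 0.0563]
side 350 183 [ 0.4825 -0.3011  0.0471]
side 351 152 [ 0.4973 -0.3347  0.1224]
topstand 456 [ 0.499  -0.3369] [0.0711 0.0709] 79.53 z 0.0548 mean [ 0.498  -0.3357  0.0544]
topcollar 59 [ 0.4938 -0.3357] [0.0546 0.0536] 86.14 z 0.0614 mean [ 0.4927 -0.333   0.0618]
topgrip 15 [ 0.4967 -0.3327] [0.0114 0.0043] 18.31 z 0.0932 mean [ 0.4958 -0.3324  0.094 ]
topgriptop 18 [ 0.4972 -0.3353] [0.0101 0.0101] 89.05 z 0.1304 mean [ 0.4975 -0.3353  0.1299]
topmeter 1151 [0.4539 0.2904] [0.0935 0.1117] 79.07 z 0.0503 mean [0.4537 0.29   0.0502]
topgate 3784 [ 0.5329 -0.0194] [0.2602 0.1304] 7
[... 476 characters left out ...]
6 mean [ 0.4939 -0.3332  0.0938]
sidegriptop 22 [ 0.4949 -0.335 ] [0.0104 0.0087] 30.84 z 0.1268 mean [ 0.495  -0.3346  0.1262]
sidemeter 3817 [0.4516 0.2913] [0.0914 0.1117] 79.73 z 0.0492 mean [0.449  0.2959 0.049 ]
sidegate 4274 [ 0.5295 -0.0191] [0.2604 0.1318] 74.29 z 0.0492 mean [ 5.27e-01 -1.00e-04  5.06e-02]
sidetab 77 [ 0.5244 -0.0357] [0.0153 0.0309] 73.36 z 0.0856 mean [ 0.5235 -0.0346  0.0851]
siderail/tube 84 [0.5369 0.0303] [0.1485 0.0284] 78.87 z 0.0629 mean [0.5389 0.0231 0.0641]
btn top (np.float64(156.58823529411765), np.float64(262.88235294117646), 17) [0.4354 0.294  0.044 ]
btn side (np.float64(269.7142857142857), np.float64(374.14285714285717), 49) [0.4319 0.2937 0.044 ]
```

View pics/crop.png

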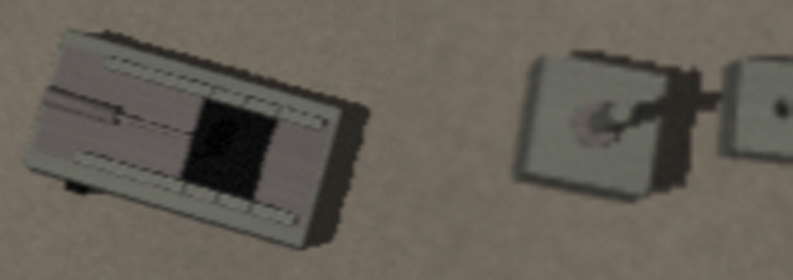

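Each measurement checks against the given sizes:

| Item | Position (m) | Check |
|---|---|---|
| Stand | (0.497, -0.336) | 71 mm square |
| Stylus top | (0.496, -0.335, 0.13) | height as given |
| Button | (0.434, 0.294) | local offset (-19, 0) mm from the meter |
| Tab | (0.526, -0.036, 0.087) | predicted from the gate: (0.5263, -0.0366) |

The gate's +y heading is 74.35°.

```bash
cat >> h.py <<'E'
def go(*targets):
    s=ctrl.get_state(); M=R.from_rotvec(s["tool_rot"]).as_matrix(); p=np.array(s["position"])
    print("t",s["time"],"heading y",np.degrees(np.arctan2(M[1,1],M[0,1])),"tilt",np.degrees(np.arccos(-M[2,2])))
    for q in targets: print(np.round(M.T@(np.array(q)-p),4))
E
python3 -c "
from h import *
go((.5,.2,.405),(.4957,-.335,.405),(.4957,-.335,.265))"
```

```text
t 0.1 heading y 71.16241537611458 tilt 0.09678331510688015
[-0.4086 -0.2991 -0.0007]
[-5.773e-01 -8.068e-01  2.000e-04]
[-0.5772 -0.8066  0.1402]
```

Careful with the scale: shifts go in shares of 0.8 m and turns go in shares of 2 pi rad. That gives: -0.4086 m / 0.8 = -0.5108, -0.2991 m / 0.8 = -0.3739, -0.055 rad / 6.2832 = -0.0088.

Call:
shift_gripper:
  rows:
    - {"sx": -0.5108, "sy": -0.3739, "rz": -0.0088, "jaw": 0.6}
    - {"sx": -0.5108, "sy": -0.3739, "rz": -0.0088, "jaw": 0.6}
    - {"sx": -0.5108, "sy": -0.3739, "rz": -0.0088, "jaw": 0.6}
    - {"sx": -0.5108, "sy": -0.3739, "rz": -0.0088, "jaw": 0.6}
    - {"sx": -0.5108, "sy": -0.3739, "rz": -0.0088, "jaw": 0.6}
    - {"sx": -0.5108, "sy": -0.3739, "rz": -0.0088, "jaw": 0.6}
    - {"sx": -0.5108, "sy": -0.3739, "rz": -0.0088, "jaw": 0.6}
    - {"sx": -0.5108, "sy": -0.3739, "rz": -0.0088, "jaw": 0.6}
    - {"sx": -0.5108, "sy": -0.3739, "rz": -0.0088, "jaw": 0.6}
    - {"sx": -0.5108, "sy": -0.3739, "rz": -0.0088, "jaw": 0.6}
    - {"sx": -0.5108, "sy": -0.3739, "rz": -0.0088, "jaw": 0.6}
    - {"sx": -0.5108, "sy": -0.3739, "rz": -0.0088, "jaw": 0.6}
    - {"sx": -0.5108, "sy": -0.3739, "rz": -0.0088, "jaw": 0.6}

```text
time: 1.4
position: [0.4993, 0.2014, 0.4044]
tool_rot: [-0.426, -3.111, -0.001]
ft_force: [-0.0, 0.2, -0.1]
grip_width: 0.602
grip_force: 0.0
```

```bash
python3 -c "
from h import *
go((.4957,-.335,.405),(.4957,-.335,.265))"
```

```text
t 1.4 heading y 74.400946009534 tilt 0.07255353859437677
[-0.1408 -0.5176 -0.0009]
[-0.1409 -0.5177  0.1391]
```

Converted, -0.5176 m / 0.8 = -0.647, -0.1408 m / 0.8 = -0.176.

Call:
shift_gripper:
  rows:
    - {"sx": -0.176, "sy": -0.647, "jaw": 0.6}
    - {"sx": -0.176, "sy": -0.647, "jaw": 0.6}
    - {"sx": -0.176, "sy": -0.647, "jaw": 0.6}
    - {"sx": -0.176, "sy": -0.647, "jaw": 0.6}
    - {"sx": -0.176, "sy": -0.647, "jaw": 0.6}
    - {"sx": -0.176, "sy": -0.647, "jaw": 0.6}
    - {"sx": -0.176, "sy": -0.647, "jaw": 0.6}
    - {"sx": -0.176, "sy": -0.647, "jaw": 0.6}
    - {"sx": -0.176, "sy": -0.647, "jaw": 0.6}
    - {"sx": -0.176, "sy": -0.647, "jaw": 0.6}
    - {"sx": -0.176, "sy": -0.647, "jaw": 0.6}
    - {"sx": -0.176, "sy": -0.647, "jaw": 0.6}
    - {"sx": -0.176, "sy": -0.647, "jaw": 0.6}
    - {"sx": -0.176, "sy": -0.647, "jaw": 0.6}
    - {"sx": -0.176, "sy": -0.647, "jaw": 0.6}

```text
time: 2.9
position: [0.4968, -0.3338, 0.4046]
tool_rot: [0.422, 3.113, 0.002]
ft_force: [0.0, -0.1, -0.6]
grip_width: 0.597
grip_force: 0.0
```

```bash
python3 -c "
from h import *
go((.4957,-.335,.265))
im,d=ctrl.get_image('top');a=im[200:290,320:440]
im,d=ctrl.get_image('side');b=im[60:220,270:430]
cv2.imwrite('pics/ab.png',np.hstack([cv2.resize(a,(400,400)),cv2.resize(b,(400,400))])[...,::-1])"
```

```text
t 2.9 heading y 74.55037393085989 tilt 0.08890295587835297
[ 0.0007 -0.0016  0.1396]
```

View pics/ab.png

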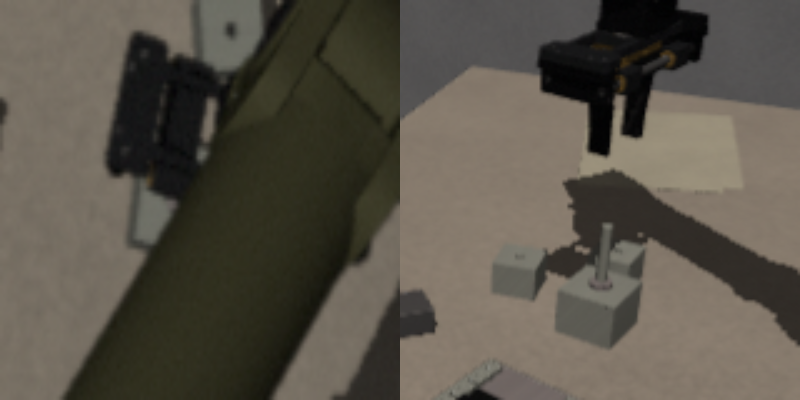

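The right half (side view) shows the gripper above the stylus, which stands upright at about (605,225)–(600,285) in the crop. The fingers are at (600,150) and (632,135), one on each side. The left half (top view) is mostly covered by the arm. I'll descend and grip.

Call:
shift_gripper:
  rows:
    - {"sx": 0.0009, "sy": -0.002, "sz": 0.0625, "jaw": 0.6}
    - {"sx": 0.0009, "sy": -0.002, "sz": 0.1, "jaw": 0.6}
    - {"sx": 0.0009, "sy": -0.002, "sz": 0.1375, "jaw": 0.6}
    - {"sx": 0.0009, "sy": -0.002, "sz": 0.1625, "jaw": 0.6}
    - {"sx": 0.0009, "sy": -0.002, "sz": 0.1745, "jaw": 0.6}
    - {"sx": 0.0009, "sy": -0.002, "sz": 0.1745, "jaw": 0.6}
    - {"sx": 0.0009, "sy": -0.002, "sz": 0.1745, "jaw": 0.6}
  clamp_n: 40

```text
time: 3.7
position: [0.495, -0.3376, 0.2662]
tool_rot: [0.428, 3.111, -0.001]
ft_force: [-0.2, 0.3, 0.8]
grip_width: 0.601
grip_force: 0.0
```

```bash
python3 -c "
from h import *
go((.4957,-.335,.265))
im,d=ctrl.get_image('side');C=cloud('side',d)
cv2.imwrite('pics/c.png',cv2.resize(im[110:210,310:410],(600,600))[...,::-1])"
```

```text
t 3.7 heading y 74.33990921550954 tilt 0.09359136926235039
[0.0001 0.0027 0.0012]
```

View pics/c.png

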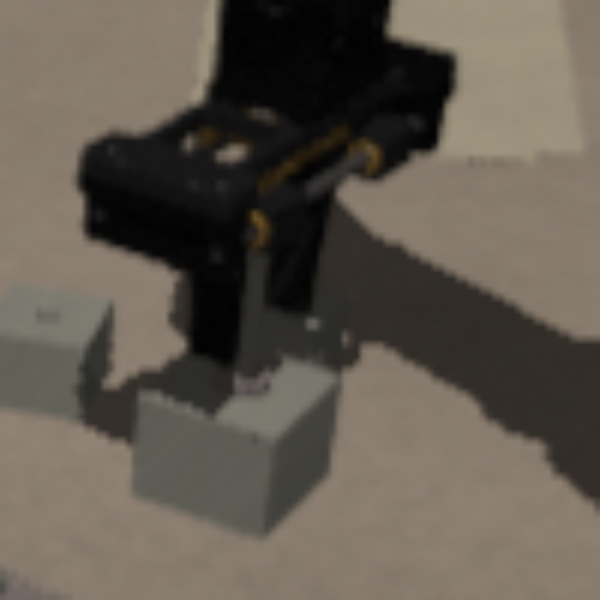

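The fingers at (212,320) and (300,270) straddle the stylus at (252,310), just above its collar at (250,382). I'll shift 2.7 mm to centre, then close.

Converted, 0.0027 m / 0.8 = 0.0034, 0.001 m / 0.8 = 0.0013.

Call:
shift_gripper:
  rows:
    - {"sy": 0.0034, "sz": 0.0013, "jaw": 0.6}
    - {"sy": 0.0034, "sz": 0.0013, "jaw": 0.6}
    - {"sy": 0.0034, "sz": 0.0013, "jaw": 0}
    - {"sy": 0.0034, "sz": 0.0013, "jaw": 0}
    - {"sy": 0.0034, "sz": 0.0013, "jaw": 0}
    - {"sy": 0.0034, "sz": 0.0013, "jaw": 0}
    - {"sy": 0.0034, "sz": 0.0013, "jaw": 0}
    - {"sy": 0.0034, "sz": 0.0013, "jaw": 0}
    - {"sy": 0.0034, "sz": 0.0013, "jaw": 0}
    - {"sy": 0.0034, "sz": 0.0013, "jaw": 0}
  clamp_n: 40

```text
time: 4.75
position: [0.4953, -0.3351, 0.2642]
tool_rot: [0.429, 3.112, -0.0]
ft_force: [0.0, -0.8, -0.5]
grip_width: 0.133
grip_force: 40.0
```

```bash
python3 -c "
from h import *
go((.4957,-.335,.265));print(ctrl.get_state()['position'])"
```

```text
t 4.75 heading y 74.3094803259715 tilt 0.01155508420541051
[-0.0004  0.0002 -0.0008]
[ 0.49525195 -0.3350866   0.26417986]
```

Converted, -0.145 m / 0.8 = -0.1813, -0.13 m / 0.8 = -0.1625.

Call:
shift_gripper:
  rows:
    - {"sz": -0.025, "jaw": 0}
    - {"sz": -0.0625, "jaw": 0}
    - {"sz": -0.1125, "jaw": 0}
    - {"sz": -0.1625, "jaw": 0}
    - {"sz": -0.1813, "jaw": 0}
    - {"sz": -0.1813, "jaw": 0}
    - {"sz": -0.1813, "jaw": 0}

```text
time: 5.45
position: [0.4951, -0.3345, 0.4076]
tool_rot: [-0.428, -3.11, -0.002]
ft_force: [0.5, 0.1, -1.7]
grip_width: 0.129
grip_force: 40.0
```

```bash
python3 -c "
from h import *
go((.434,.294,.409))"
```

```text
t 5.45 heading y 74.32566073941649 tilt 0.12085361663136561
[ 2.286e-01  5.887e-01 -5.000e-04]
```

Converted, 0.5887 m / 0.8 = 0.7359, 0.2286 m / 0.8 = 0.2858.

Call:
shift_gripper:
  rows:
    - {"sx": 0.2858, "sy": 0.7359, "jaw": 0}
    - {"sx": 0.2858, "sy": 0.7359, "jaw": 0}
    - {"sx": 0.2858, "sy": 0.7359, "jaw": 0}
    - {"sx": 0.2858, "sy": 0.7359, "jaw": 0}
    - {"sx": 0.2858, "sy": 0.7359, "jaw": 0}
    - {"sx": 0.2858, "sy": 0.7359, "jaw": 0}
    - {"sx": 0.2858, "sy": 0.7359, "jaw": 0}
    - {"sx": 0.2858, "sy": 0.7359, "jaw": 0}
    - {"sx": 0.2858, "sy": 0.7359, "jaw": 0}
    - {"sx": 0.2858, "sy": 0.7359, "jaw": 0}
    - {"sx": 0.2858, "sy": 0.7359, "jaw": 0}
    - {"sx": 0.2858, "sy": 0.7359, "jaw": 0}
    - {"sx": 0.2858, "sy": 0.7359, "jaw": 0}
    - {"sx": 0.2858, "sy": 0.7359, "jaw": 0}
    - {"sx": 0.2858, "sy": 0.7359, "jaw": 0}
    - {"sx": 0.2858, "sy": 0.7359, "jaw": 0}
    - {"sx": 0.2858, "sy": 0.7359, "jaw": 0}
    - {"sx": 0.2858, "sy": 0.7359, "jaw": 0}
    - {"sx": 0.2858, "sy": 0.7359, "jaw": 0}

```text
time: 7.35
position: [0.4346, 0.2929, 0.4093]
tool_rot: [0.431, 3.112, 0.001]
ft_force: [0.8, 0.1, -0.9]
grip_width: 0.129
grip_force: 40.0
```

```bash
python3 -c "
from h import *
go((.434,.294,.32))"
```

```text
t 7.35 heading y 74.23951135195442 tilt 0.02462499213849268
[0.0009 0.0009 0.0893]
```

Converted, 0.0893 m / 0.8 = 0.1116, 0.07 m / 0.8 = 0.0875.

Call:
shift_gripper:
  rows:
    - {"sx": 0.0011, "sy": 0.0011, "sz": 0.05, "jaw": 0}
    - {"sx": 0.0011, "sy": 0.0011, "sz": 0.0875, "jaw": 0}
    - {"sx": 0.0011, "sy": 0.0011, "sz": 0.1116, "jaw": 0}
    - {"sx": 0.0011, "sy": 0.0011, "sz": 0.1116, "jaw": 0}
    - {"sx": 0.0011, "sy": 0.0011, "sz": 0.1116, "jaw": 0}
    - {"sx": 0.0011, "sy": 0.0011, "sz": 0.1116, "jaw": 0}

```text
time: 7.95
position: [0.4343, 0.295, 0.3216]
tool_rot: [0.429, 3.11, 0.003]
ft_force: [-0.3, 1.2, -1.0]
grip_width: 0.126
grip_force: 40.0
```

```bash
python3 -c "
from h import *
go((.434,.294,.32))
im,d=ctrl.get_image('side');np.save('s3.npy',d);cv2.imwrite('pics/s3f.png',im[...,::-1])
cv2.imwrite('pics/d.png',cv2.resize(im[290:420,200:330],(600,600))[...,::-1])"
```

```text
t 7.95 heading y 74.2998404513332 tilt 0.16916712346110624
[ 0.0001 -0.0011  0.0016]
```

View pics/d.png

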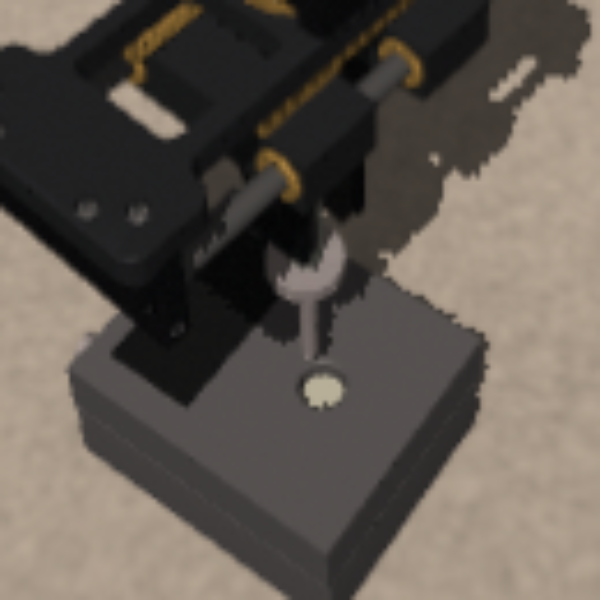

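The tip is at crop (310,360), which is full-image pixel (267,368). The button face is at crop (323,390), full-image (270,374.5). I'll compare these with the projections.

```bash
python3 -c "
from h import *
m,K,D,Rm,t=cam('side')
for p in [(.4343,.295,.0675),(.4343,.295,.1125),(.434,.294,.05),(.434,.294,.044)]:
    print(p,cv2.projectPoints(np.array([p]),Rm,t,K,D)[0].ravel())
for z in (.066,.0685):
    o,d=ray('side',200+310/4.615,290+359/4.615);print('tip',np.round(o+d*(z-o[2])/d[2],4))
o,d=ray('side',200+323/4.615,290+388/4.615);print('mouth',np.round(o+d*(.05-o[2])/d[2],4))
C=cloud('side',np.load('s3.npy'))
for v in range(345,369,2):
  r=C[v,260:276]; k=r[:,2]>.06; print(v,np.round(r[k].mean(0),4) if k.any() else None,k.sum())
"
```

```text
(0.4343, 0.295, 0.0675) [267.5252619  365.53076839]
(0.4343, 0.295, 0.1125) [266.584275   347.69209776]
(0.434, 0.294, 0.05) [268.32977472 371.58607344]
(0.434, 0.294, 0.044) [268.4421671  373.77184361]
tip [0.4336 0.2978 0.066 ]
tip [0.4328 0.2991 0.0685]
mouth [0.4298 0.2966 0.05  ]
345 [0.4304 0.3002 0.1281] 15
347 [0.4308 0.2998 0.1226] 15
349 [0.4307 0.3003 0.1185] 15
351 [0.4301 0.3032 0.118 ] 14
353 [0.4305 0.3056 0.1162] 12
355 [0.4314 0.3043 0.1091] 6
357 [0.4342 0.2969 0.0923] 4
359 [0.4344 0.2969 0.087 ] 4
361 [0.4344 0.2971 0.0822] 4
363 [0.4347 0.297  0.0767] 4
365 [0.4347 0.2973 0.0719] 4
367 [0.4352 0.2968 0.0657] 2
```

```bash
python3 -c "
from h import *
go((.4323,.2943,.2985))"
```

```text
t 8.0 heading y 74.30148662214683 tilt 0.18116836601169653
[ 0.0018 -0.0013  0.0231]
```

Converted, 0.0231 m / 0.8 = 0.0289, 0.016 m / 0.8 = 0.02.

Call:
shift_gripper:
  rows:
    - {"sx": 0.0023, "sy": -0.0016, "jaw": 0}
    - {"sx": 0.0023, "sy": -0.0016, "sz": 0.01, "jaw": 0}
    - {"sx": 0.0023, "sy": -0.0016, "sz": 0.02, "jaw": 0}
    - {"sx": 0.0023, "sy": -0.0016, "sz": 0.0289, "jaw": 0}
    - {"sx": 0.0023, "sy": -0.0016, "sz": 0.0289, "jaw": 0}
    - {"sx": 0.0023, "sy": -0.0016, "sz": 0.0289, "jaw": 0}

```text
time: 8.6
position: [0.4316, 0.2939, 0.2967]
tool_rot: [-0.429, -3.112, 0.001]
ft_force: [-0.1, -1.1, 1.2]
grip_width: 0.13
grip_force: 40.0
```

Call:
shift_gripper:
  rows:
    - {"sz": 0.0025, "jaw": 0}
    - {"sz": 0.005, "jaw": 0}
    - {"sz": 0.005, "jaw": 0}
    - {"sz": 0.005, "jaw": 0}

```text
time: 9.0
position: [0.4317, 0.2939, 0.2931]
tool_rot: [-0.429, -3.112, -0.0]
ft_force: [-0.8, -2.3, 3.7]
grip_width: 0.125
grip_force: 40.0
```

Converted, 0.002 m / 0.8 = 0.0025, 0.001 m / 0.8 = 0.0013.

Call:
shift_gripper:
  rows:
    - {"sz": 0.0013, "jaw": 0}
    - {"sz": 0.0025, "jaw": 0}
    - {"sz": 0.0025, "jaw": 0}

```text
time: 9.3
position: [0.4319, 0.294, 0.2925]
tool_rot: [0.429, 3.112, 0.001]
ft_force: [-3.8, -3.4, 13.4]
grip_width: 0.13
grip_force: 40.0
```

Call:
shift_gripper:
  rows:
    - {"sz": 0.0013, "jaw": 0}
    - {"sz": 0.0025, "jaw": 0}
    - {"sz": 0.0025, "jaw": 0}
    - {"sz": 0.0025, "jaw": 0}
    - {"sz": 0.0025, "jaw": 0}

```text
time: 9.8
position: [0.4321, 0.294, 0.2921]
tool_rot: [0.429, 3.111, 0.002]
ft_force: [-5.8, -4.1, 21.6]
grip_width: 0.128
grip_force: 40.0
```

The button is bottomed: the tip is at about 38–39 mm and the force was a soft spring that then went stiff. I'll lift and go back.

Converted, -0.12 m / 0.8 = -0.15, -0.11 m / 0.8 = -0.1375.

Call:
shift_gripper:
  rows:
    - {"sz": -0.0125, "jaw": 0}
    - {"sz": -0.0375, "jaw": 0}
    - {"sz": -0.0875, "jaw": 0}
    - {"sz": -0.1375, "jaw": 0}
    - {"sz": -0.15, "jaw": 0}
    - {"sz": -0.15, "jaw": 0}
    - {"sz": -0.15, "jaw": 0}

```text
time: 10.5
position: [0.4314, 0.2938, 0.4071]
tool_rot: [-0.428, -3.111, 0.002]
ft_force: [0.7, -0.1, -2.0]
grip_width: 0.126
grip_force: 40.0
```

```bash
python3 -c "
from h import *
go((.4953,-.3351,.409))"
```

```text
t 10.5 heading y 74.31857086838639 tilt 0.11345513369516351
[-0.2315 -0.5882 -0.0012]
```

Converted, -0.5882 m / 0.8 = -0.7353, -0.2315 m / 0.8 = -0.2894.

Call:
shift_gripper:
  rows:
    - {"sx": -0.2894, "sy": -0.7353, "jaw": 0}
    - {"sx": -0.2894, "sy": -0.7353, "jaw": 0}
    - {"sx": -0.2894, "sy": -0.7353, "jaw": 0}
    - {"sx": -0.2894, "sy": -0.7353, "jaw": 0}
    - {"sx": -0.2894, "sy": -0.7353, "jaw": 0}
    - {"sx": -0.2894, "sy": -0.7353, "jaw": 0}
    - {"sx": -0.2894, "sy": -0.7353, "jaw": 0}
    - {"sx": -0.2894, "sy": -0.7353, "jaw": 0}
    - {"sx": -0.2894, "sy": -0.7353, "jaw": 0}
    - {"sx": -0.2894, "sy": -0.7353, "jaw": 0}
    - {"sx": -0.2894, "sy": -0.7353, "jaw": 0}
    - {"sx": -0.2894, "sy": -0.7353, "jaw": 0}
    - {"sx": -0.2894, "sy": -0.7353, "jaw": 0}
    - {"sx": -0.2894, "sy": -0.7353, "jaw": 0}
    - {"sx": -0.2894, "sy": -0.7353, "jaw": 0}
    - {"sx": -0.2894, "sy": -0.7353, "jaw": 0}
    - {"sx": -0.2894, "sy": -0.7353, "jaw": 0}
    - {"sx": -0.2894, "sy": -0.7353, "jaw": 0}
    - {"sx": -0.2894, "sy": -0.7353, "jaw": 0}

```text
time: 12.4
position: [0.4957, -0.3341, 0.409]
tool_rot: [0.426, 3.112, 0.001]
ft_force: [0.2, -0.3, -0.7]
grip_width: 0.126
grip_force: 40.0
```

```bash
python3 -c "
from h import *
go((.4953,-.3351,.32))"
```

```text
t 12.4 heading y 74.39680525522758 tilt 0.053787368087125434
[ 0.0002 -0.0011  0.089 ]
```

Converted, 0.086 m / 0.8 = 0.1075, 0.07 m / 0.8 = 0.0875.

Call:
shift_gripper:
  rows:
    - {"sx": 0.0003, "sy": -0.0014, "sz": 0.05, "jaw": 0}
    - {"sx": 0.0003, "sy": -0.0014, "sz": 0.0875, "jaw": 0}
    - {"sx": 0.0003, "sy": -0.0014, "sz": 0.1075, "jaw": 0}
    - {"sx": 0.0003, "sy": -0.0014, "sz": 0.1075, "jaw": 0}
    - {"sx": 0.0003, "sy": -0.0014, "sz": 0.1075, "jaw": 0}
    - {"sx": 0.0003, "sy": -0.0014, "sz": 0.1075, "jaw": 0}

```text
time: 13.0
position: [0.4955, -0.3365, 0.3246]
tool_rot: [0.428, 3.109, -0.001]
ft_force: [0.1, 0.7, -0.9]
grip_width: 0.131
grip_force: 40.0
```

```bash
python3 -c "
from h import *
go((.4953,-.3351,.2642))
im,d=ctrl.get_image('side')
cv2.imwrite('pics/e.png',cv2.resize(im[125:205,310:390],(600,600))[...,::-1])"
```

```text
t 13.0 heading y 74.31282853677602 tilt 0.17414891848968111
[0.0008 0.0013 0.0604]
```

View pics/e.png

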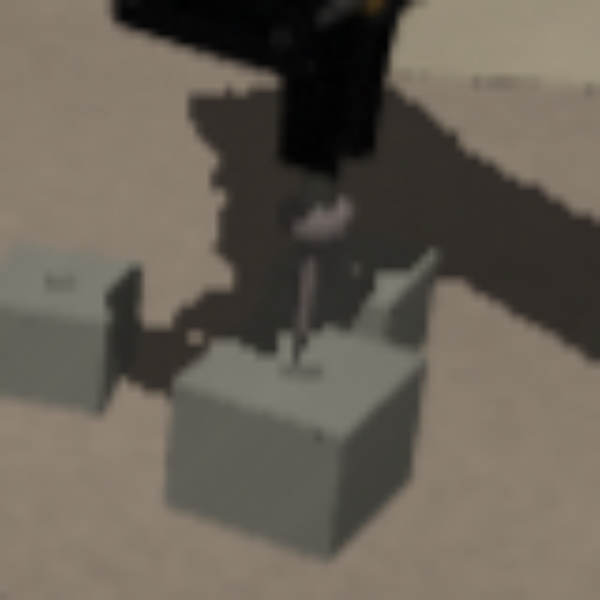

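The stylus is upright: its lean matches the block's vertical edge. Its tip, at about (300,335), is above the hole at (305,370). I'll correct 1.3 mm and insert in steps, watching the force.

Converted, 0.03 m / 0.8 = 0.0375, 0.0013 m / 0.8 = 0.0016.

Call:
shift_gripper:
  rows:
    - {"sx": 0.0006, "sy": 0.0016, "jaw": 0}
    - {"sx": 0.0006, "sy": 0.0016, "sz": 0.0125, "jaw": 0}
    - {"sx": 0.0006, "sy": 0.0016, "sz": 0.0225, "jaw": 0}
    - {"sx": 0.0006, "sy": 0.0016, "sz": 0.03, "jaw": 0}
    - {"sx": 0.0006, "sy": 0.0016, "sz": 0.0375, "jaw": 0}
    - {"sx": 0.0006, "sy": 0.0016, "sz": 0.0375, "jaw": 0}

```text
time: 13.65
position: [0.4945, -0.3343, 0.2914]
tool_rot: [-0.429, -3.11, -0.001]
ft_force: [-1.1, -0.5, -1.4]
grip_width: 0.132
grip_force: 40.0
```

```bash
python3 -c "
from h import *
go((.4953,-.3351,.2642))"
```

```text
t 13.65 heading y 74.30727044000709 tilt 0.1241129455044605
[-0.001  -0.0006  0.0272]
```

Converted, 0.025 m / 0.8 = 0.0313, 0.022 m / 0.8 = 0.0275.

Call:
shift_gripper:
  rows:
    - {"sx": -0.0006, "sy": -0.0008, "sz": 0.01, "jaw": 0}
    - {"sx": -0.0006, "sy": -0.0008, "sz": 0.02, "jaw": 0}
    - {"sx": -0.0006, "sy": -0.0008, "sz": 0.0275, "jaw": 0}
    - {"sx": -0.0006, "sy": -0.0008, "sz": 0.0313, "jaw": 0}
    - {"sx": -0.0006, "sy": -0.0008, "sz": 0.0313, "jaw": 0}
    - {"sx": -0.0006, "sy": -0.0008, "sz": 0.0313, "jaw": 0}

```text
time: 14.25
position: [0.4953, -0.3353, 0.2678]
tool_rot: [0.429, 3.112, -0.0]
ft_force: [0.4, -0.4, -0.6]
grip_width: 0.126
grip_force: 40.0
```

```bash
python3 -c "
from h import *
go((.4953,-.3351,.2642))"
```

```text
t 14.25 heading y 74.31409306633756 tilt 0.012671424742372902
[0.     0.0002 0.0036]
```

Converted, 0.004 m / 0.8 = 0.005, 0.002 m / 0.8 = 0.0025.

Call:
shift_gripper:
  rows:
    - {"sz": 0.0025, "jaw": 0}
    - {"sz": 0.005, "jaw": 0}
    - {"sz": 0.005, "jaw": 0}
    - {"sz": 0.005, "jaw": 0}

```text
time: 14.65
position: [0.4954, -0.3354, 0.2641]
tool_rot: [0.429, 3.111, -0.0]
ft_force: [-0.3, 0.1, 2.3]
grip_width: 0.129
grip_force: 40.0
```

Contact at the original seating height. I'll open the fingers, pause, then lift clear.

Converted, -0.13 m / 0.8 = -0.1625, -0.11 m / 0.8 = -0.1375.

Call:
shift_gripper:
  rows:
    - {"jaw": 0.5}
    - {"jaw": 0.5}
    - {"jaw": 0.5}
    - {"jaw": 0.5}
    - {"jaw": 0.5}
    - {"jaw": 0.5}
    - {"jaw": 0.5}
    - {"jaw": 0.5}
    - {"sz": -0.0375, "jaw": 0.5}
    - {"sz": -0.0875, "jaw": 0.5}
    - {"sz": -0.1375, "jaw": 0.5}
    - {"sz": -0.1625, "jaw": 0.5}
    - {"sz": -0.1625, "jaw": 0.5}
    - {"sz": -0.1625, "jaw": 0.5}
    - {"sz": -0.1625, "jaw": 0.5}

```text
time: 16.15
position: [0.4949, -0.3348, 0.3922]
tool_rot: [-0.428, -3.11, -0.002]
ft_force: [-0.3, -0.9, 1.0]
grip_width: 0.499
grip_force: 0.0
```

```bash
python3 -c "
from h import *
im,d=ctrl.get_image('side');C=cloud('side',d)
def b(p,w,zl,zh,nm):
    P=C[(abs(C[...,0]-p[0])<w)&(abs(C[...,1]-p[1])<w)&(C[...,2]>zl)&(C[...,2]<zh)];print(nm,len(P),np.round(P.mean(0),4),P[:,2].max())
b((.495,-.335),.03,.0595,.066,'collar');b((.495,-.335),.03,.07,.116,'grip');b((.495,-.335),.03,.12,.15,'gtop')
cv2.imwrite('pics/f.png',cv2.resize(im[125:205,310:390],(500,500))[...,::-1])
go((.5263,-.0364,.395),(.5263,-.0364,.2405))"
```

```text
collar 19 [ 0.4938 -0.3329  0.0614] 0.06493662599691112
grip 69 [ 0.4951 -0.3322  0.0939] 0.11585341768692284
gtop 20 [ 0.4954 -0.3327  0.1265] 0.13047775026012903
t 16.2 heading y 74.31769399064606 tilt 0.15677051633465594
[ 0.0505  0.2958 -0.0026]
[0.0501 0.2957 0.1519]
```

View pics/f.png

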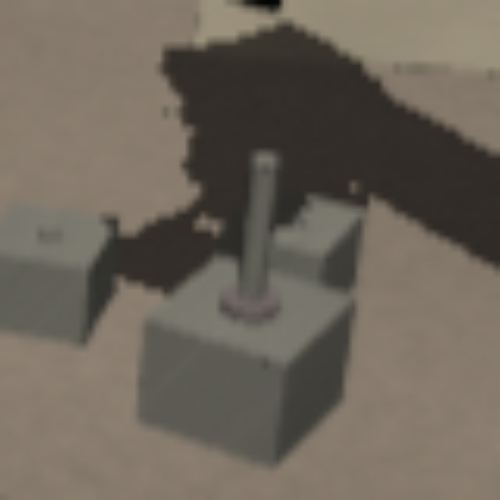

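The stylus is seated and upright: top at crop (265,158), collar flat on the block at (250,303). The gripper's motion never went near the gate. Now the tab.

Converted, 0.2958 m / 0.8 = 0.3698, 0.0505 m / 0.8 = 0.0631.

Call:
shift_gripper:
  rows:
    - {"sx": 0.0631, "sy": 0.3698, "jaw": 0.6}
    - {"sx": 0.0631, "sy": 0.3698, "jaw": 0.6}
    - {"sx": 0.0631, "sy": 0.3698, "jaw": 0.6}
    - {"sx": 0.0631, "sy": 0.3698, "jaw": 0.6}
    - {"sx": 0.0631, "sy": 0.3698, "jaw": 0.6}
    - {"sx": 0.0631, "sy": 0.3698, "jaw": 0.6}
    - {"sx": 0.0631, "sy": 0.3698, "jaw": 0.6}
    - {"sx": 0.0631, "sy": 0.3698, "jaw": 0.6}
    - {"sx": 0.0631, "sy": 0.3698, "jaw": 0.6}
    - {"sx": 0.0631, "sy": 0.3698, "jaw": 0.6}
    - {"sx": 0.0631, "sy": 0.3698, "jaw": 0.6}

```text
time: 17.3
position: [0.5264, -0.0383, 0.3936]
tool_rot: [-0.433, -3.111, 0.0]
ft_force: [-0.8, -1.0, -0.3]
grip_width: 0.604
grip_force: 0.0
```

```bash
python3 -c "
from h import *
go((.5263,-.0364,.2415))"
```

```text
t 17.3 heading y 74.15718558753949 tilt 0.011156493573299306
[0.0006 0.0018 0.1521]
```

Converted, 0.152 m / 0.8 = 0.19, 0.14 m / 0.8 = 0.175.

Call:
shift_gripper:
  rows:
    - {"sx": 0.0008, "sy": 0.0013, "sz": 0.0625, "jaw": 0.6}
    - {"sx": 0.0008, "sy": 0.0013, "sz": 0.1125, "jaw": 0.6}
    - {"sx": 0.0008, "sy": 0.0013, "sz": 0.15, "jaw": 0.6}
    - {"sx": 0.0008, "sy": 0.0013, "sz": 0.175, "jaw": 0.6}
    - {"sx": 0.0008, "sy": 0.0013, "sz": 0.19, "jaw": 0.6}
    - {"sx": 0.0008, "sy": 0.0013, "sz": 0.19, "jaw": 0.6}
    - {"sx": 0.0008, "sy": 0.0013, "sz": 0.19, "jaw": 0.6}
    - {"sx": 0.0008, "sy": 0.0013, "sz": 0.19, "jaw": 0.6}

```text
time: 18.1
position: [0.527, -0.0359, 0.2432]
tool_rot: [0.429, 3.11, 0.001]
ft_force: [-0.8, -0.1, -1.1]
grip_width: 0.601
grip_force: 0.0
```

```bash
python3 -c "
from h import *
go((.5263,-.0364,.2415))
im,d=ctrl.get_image('side')
cv2.imwrite('pics/g.png',cv2.resize(im[160:300,220:360],(600,600))[...,::-1])"
```

```text
t 18.1 heading y 74.29732999011462 tilt 0.14995684043012486
[ 0.0005 -0.0007  0.0017]
```

View pics/g.png

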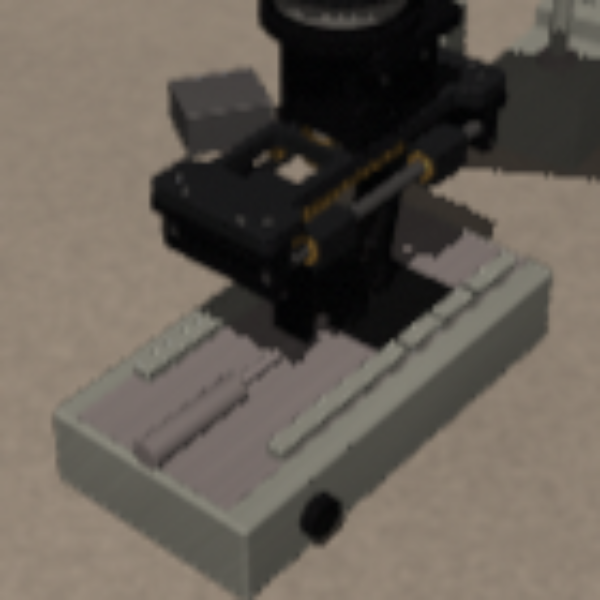

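The gripper straddles the tab over the blade: near finger at (292,320), far finger at about (380,245), clear of the spring tube at (190,420). I'll close on the tab.

Converted, 0.001 m / 0.8 = 0.0013.

Call:
shift_gripper:
  rows:
    - {"sz": 0.0013, "jaw": 0}
    - {"sz": 0.0013, "jaw": 0}
    - {"sz": 0.0013, "jaw": 0}
    - {"sz": 0.0013, "jaw": 0}
    - {"sz": 0.0013, "jaw": 0}
    - {"sz": 0.0013, "jaw": 0}
    - {"sz": 0.0013, "jaw": 0}
    - {"sz": 0.0013, "jaw": 0}
    - {"sz": 0.0013, "jaw": 0}
  clamp_n: 40

```text
time: 19.05
position: [0.5262, -0.0362, 0.2408]
tool_rot: [-0.429, -3.112, 0.001]
ft_force: [-1.7, -2.2, 1.3]
grip_width: 0.158
grip_force: 40.0
```

```bash
python3 -c "
from h import *
go((.5263,-.0364,.2415));print(ctrl.get_state()['position'])"
```

```text
t 19.05 heading y 74.29142382817253 tilt 0.027971018153297528
[-0.0002 -0.0002 -0.0007]
[ 0.52617807 -0.03615522  0.24078326]
```

Converted, 0.0295 m / 0.8 = 0.0369, 0.027 m / 0.8 = 0.0338.

Call:
shift_gripper:
  rows:
    - {"sy": 0.005, "jaw": 0}
    - {"sy": 0.01, "jaw": 0}
    - {"sy": 0.015, "jaw": 0}
    - {"sy": 0.02, "jaw": 0}
    - {"sy": 0.025, "jaw": 0}
    - {"sy": 0.03, "jaw": 0}
    - {"sy": 0.0338, "jaw": 0}
    - {"sy": 0.0369, "jaw": 0}
    - {"sy": 0.0369, "jaw": 0}
    - {"sy": 0.0369, "jaw": 0}
    - {"sy": 0.0369, "jaw": 0}
    - {"sy": 0.0369, "jaw": 0}
    - {"sy": 0.0369, "jaw": 0}

```text
time: 20.35
position: [0.534, -0.008, 0.2408]
tool_rot: [-0.429, -3.112, 0.002]
ft_force: [-3.1, -6.1, 2.8]
grip_width: 0.156
grip_force: 40.0
```

```bash
python3 -c "
from h import *
d=np.array(ctrl.get_state()['position'])-[ 0.52618,-0.03616,0.24078];print(d,d@[.2703,.9628,0])
im,dd=ctrl.get_image('side')
cv2.imwrite('pics/h.png',cv2.resize(im[200:270,270:360],(792,600),interpolation=2)[...,::-1])"
```

```text
[ 7.86176365e-03  2.81345362e-02 -2.95696818e-05] 0.029212966190740864
```

View pics/h.png

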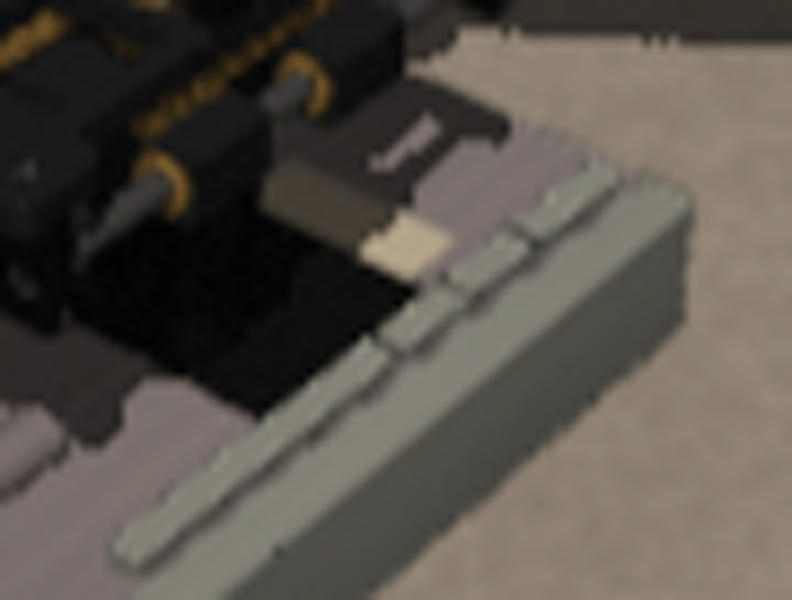

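The window is half uncovered, with its lit part at (405,245). The blade's edge meets the rail at the middle mark, about (455,290). The 29.2 mm of travel and the roughly 6.8 N push both match half travel. The arm is still, so I'm handing in.

Converted, 0.0005 m / 0.8 = 0.0006.

Call:
shift_gripper:
  rows:
    - {"sy": 0.0006, "jaw": 0}
    - {"sy": 0.0006, "jaw": 0}
    - {"sy": 0.0006, "jaw": 0}
    - {"sy": 0.0006, "jaw": 0}
    - {"sy": 0.0006, "jaw": 0}

```text
time: 20.9
position: [0.5342, -0.0077, 0.2408]
tool_rot: [-0.429, -3.111, 0.003]
ft_force: [-2.4, -5.6, 3.4]
grip_width: 0.16
grip_force: 40.0
```

```bash
python3 -c "
from h import *
print(ctrl.close_job())"
```

```text
the job is handed in; nothing more can be done
None
```

The job is handed in at 20.9 s, with no verdict printed: the zero button was pressed to its stop, the stylus is back in its stand and let go, and the fingers are holding the shutter at about 29.5 mm.

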